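# Load two tea cakes into a spring-fed magazine

## Task

Pull the red handle of the feed magazine back against its spring until it comes up against its rubber stop, slide it sideways behind the yellow catch so that it stays back by itself, and let go. Lay the two dark mini tea cakes flat in the track, then take the handle out of the catch and ease it forward, never letting it snap, until the follower holds both cakes in a closed row against the end stop. Feel for the stop and never strain the handle against stop or catch (it bends at 20 N over the spring's own pull), do not crush the cakes, and leave the pale cake and everything else on the table where it is.

Things in the scene. Friction and masses are not known exactly. Their poses are not given: they have to be found in the camera images.
- magazine: Feed magazine, fixed: open aluminium track on a steel plate. Origin: table level, track's centre line, inner face of the end stop. x along the track, the way the follower is pulled; y across; z up. Channel floor at z = 8 mm, 55 mm wide; side walls 4 mm thick, tops at z = 20 mm (fingers can straddle them); end stop's top at z = 28 mm. Blue housing (42 mm high) beyond the stop at x = -12 to -78 mm.
- catch_zone (a point): A fixed mark, NOT the catch: on the magazine at x = 157, y = 0, z = 48 mm. A yellow catch plate is clamped on the +y side, up to 20 mm either way of here (differs each start, unmeasured, to be felt): tooth 22 mm long, y = 9 to 33, z = 42 to 54 mm, its rear face nominally at the mark; a rubber stop bar (y = -12 to 33 mm) 19 mm behind that face. Bolt heads up to z = 57 mm: keep fingers above.
- follower (a joint): Travel (m) of the sprung white follower (30 x 50 mm block, top at 36 mm): the distance from the end stop to its face; grows as pulled to +x. Spring: 4 N at 0 plus 50 N per m, pulling to 0, damping 15 N s/m. The handle meets the rubber stop at 0.132 to 0.172 and rests on the tooth 0.007 before that. With both cakes in it closes to 0.100. Must never run forward faster than 0.4 m/s (let go, it does).
- latch (a joint): Sideways shift (m) of the red handle on the follower: 0 = centred on the track, free to travel (2 mm beside the tooth); 0.016 = fully over to the magazine's +y. Possible only where the handle is between tooth and stop (7 mm of play along x). From 0.009 it counts as behind the tooth, whose rear face then keeps the follower back. No spring; friction about 1.2 N, more while pressed on the tooth.
- handle (a point): Grip point on the upright red handle: on its axis, 80 mm above the table; handle 12 mm along the magazine's x by 14 mm, from z = 38 to 102 mm. Axes as the magazine's. It stands 18 mm behind (+x) the follower's face and moves with travel and shift. Pinch it from above, fingers before and behind it along the track.
- grip: The red handle as a body; its origin lies at table level below the follower's face.
- cake_a_mid (a point): Centre of dark cake A: brown-black pressed mini tea cake, a flat drum 50 mm in diameter and 28 mm thick, about 55 g, lying flat. Point half-way up. A and B are alike and may go in either order.
- cake_b_mid (a point): Centre of dark cake B, like A.
- cake_a: Dark cake A; origin at the centre of its underside, z its axis.
- cake_b: Dark cake B; origin at the centre of its underside, z its axis.
- cake_pale: Pale greenish cake of the same size as the dark ones: not wanted, leave it. Origin at the centre of its underside.
- tin: Red round tin, 75 mm across, 52 mm high; bystander. Origin under its centre.
- tape: Brown roll of tape lying flat, 90 mm across, 24 mm high; bystander.
- brush: Hand brush lying on the table; bystander.
- pick: Tea pick with a dark wooden handle lying on the table; bystander.
- bowl: White bowl, 110 mm across, 50 mm high; bystander.

How it is judged:
On the way, in this order (a step that is already met when the one before it is completed fails the run):
1. the handle is pulled back, rests behind the catch and is let go (value of joint follower above 0.115 m and value of joint latch above 0.009 m and contact force between the fingers and grip below 0.3 N), for 0.3 s.
2. both dark cakes lie flat on the track's floor in front of the parked follower, let go (all of step 1 and contact force between the fingers and cake_a below 0.3 N and contact force between the fingers and cake_b below 0.3 N and x of cake_a_mid in the frame of magazine between 0.02 and 0.14 m and y of cake_a_mid in the frame of magazine between -0.004 and 0.004 m and height (world z) of cake_a_mid between 0.018 and 0.0255 m and angle between each of cake_a, cake_b's own z axis and vertical below 0.12 rad and x of cake_b_mid in the frame of magazine between 0.02 and 0.14 m and y of cake_b_mid in the frame of magazine between -0.004 and 0.004 m and height (world z) of cake_b_mid between 0.018 and 0.0255 m), for 0.2 s.
At the end, for the whole second after the job is handed in: Handle out of the catch (shift under 6 mm), follower closed at 96 to 105 mm; both dark cakes flat on the channel floor (0.12 rad, centres 18 to 25.5 mm up, within 4 mm of the centre line), one centre 21-29 mm, the other 70-80 mm from the end stop, at rest and released (value of joint follower between 0.096 and 0.105 m and value of joint latch below 0.006 m and ((x of cake_a_mid in the frame of magazine between 0.021 and 0.029 m and y of cake_a_mid in the frame of magazine between -0.004 and 0.004 m and height (world z) of cake_a_mid between 0.018 and 0.0255 m and angle between each of cake_a, cake_b's own z axis and vertical below 0.12 rad and x of cake_b_mid in the frame of magazine between 0.07 and 0.08 m and y of cake_b_mid in the frame of magazine between -0.004 and 0.004 m and height (world z) of cake_b_mid between 0.018 and 0.0255 m) or (x of cake_b_mid in the frame of magazine between 0.021 and 0.029 m and y of cake_b_mid in the frame of magazine between -0.004 and 0.004 m and height (world z) of cake_b_mid between 0.018 and 0.0255 m and angle between each of cake_b, cake_a's own z axis and vertical below 0.12 rad and x of cake_a_mid in the frame of magazine between 0.07 and 0.08 m and y of cake_a_mid in the frame of magazine between -0.004 and 0.004 m and height (world z) of cake_a_mid between 0.018 and 0.0255 m)) and contact force between the fingers and grip below 0.3 N and contact force between the fingers and cake_a below 0.3 N and contact force between the fingers and cake_b below 0.3 N and linear speed of each of cake_a, cake_b below 0.02 m/s); the robot touches nothing.
It fails at once if the follower runs forward faster than 0.4 m/s (let snap) (velocity of joint follower below -0.4 m/s).
It fails at once if the handle is strained against the rubber stop with more than 20 N, or against the tooth with more than 35 N (12 N of them the spring's) (contact force between grip and catch_c0 above 35 N or contact force between grip and catch_c1 above 20 N).
It fails at once if a dark cake is pressed against the magazine with more than 40 N (contact force between any of cake_a, cake_b and magazine above 40 N).
It fails at once if the pale cake or another bystander is moved by more than 25 mm (distance of any of cake_pale, tin, tape, brush, pick, bowl from where it was at the start of the episode above 0.025 m).
It also fails if it takes over 72 s, if anything falls off the work surface, if the arm or the gripper's body presses on something with over 40 N, if the wrist force passes 120 N, or if a joint passes its speed limit or range.

## Robot

A 6-joint arm with a two-finger parallel gripper is mounted at the origin on the work surface. World frame = base frame: x ahead of the robot, y to its left, z up, the work surface at z = 0. Lengths are in m, angles in rad, forces in N, time in s.
With the tool pointing down it reaches from about 0.35 to 0.85 m from the base axis. Payload 8.1 kg.
Tool frame: the origin (TCP) lies at the centre of the arm's flange, where the gripper is bolted on; the fingertips stand 186 mm ahead of it and the grasp point (between the pads) lies 167 mm ahead of it (robot.grasp_offset is the distance from the TCP to the grasp point, in m); z points along the fingers, y is the line along which they close (so a half turn about z gives the same grasp; the last joint's range is limited). The gripper opens to 93 mm and grips with 3 to 60 N. Pads are 15 mm wide; open, the fingers measure 128 mm over their backs; the gripper's body (75 mm by 188 mm) begins 65 mm behind the grasp point.
Start: joints at [1.179, 0.13, 1.488, -0, 1.523, -0.085], TCP at [0.181, 0.572, 0.405] pointing down, gripper open.
Joint ranges: [-2.96, 2.96], [-0.89, 2.26], [0.02, 2.5], [-1.34, 4.48], [0, 2.73], [-2.66, 2.66]. Speed limits (rad/s): [2.39, 2.39, 2.79, 3.14, 3.14, 3.14].

## Interface

Orientations are given as a rotation vector (axis times angle).
In Python, from plant import robot gives the robot as it stands.
- The arm moves only by the tool drive_tool, never from a script. Its argument "moves" is one flat list of numbers, 7 for each row, row after row: the finger opening in mm, from 0 to 93, then the shift along the tool's x, y, z in mm, then the turn, a rotation vector about the tool's x, y, z in degrees. A call has 1 to 8 rows; each row shifts and turns the commanded pose from where the row before left it, along the tool's axes as they then stand; what a row does not reach is not made up. A row lasts 1/10 s, in which the tool goes at most 50 mm and 8.59 degrees, less where a joint would pass 70% of its speed; a pose out of reach is approached as far as the arm can. A call is refused whole if a number of a shift passes 50 or a number of a turn 8.59, either way. A call with a gripper value outside its range is refused whole. The fingers move at their own pace and stop on an object; "grip_force" is the grip in N (left out, the last holds). Time passes only in rows, so rows that do not move let the fingers close. It gives the time, the measured TCP pose, the force, the opening and the grip force at its end, in the units of the state.
- robot.read_state(): the state, without advancing time (a new reading comes with each control period).
- robot.read_camera(name): name is "scene" or "top"; returns a dict with "color" (420x560x3 uint8, red, green, blue), "depth" (420x560 float32, m along the optical axis (not along the pixel's ray), 0 where there is no reading), "mtx" (3x3 intrinsics, pixels), "R" (3x3) and "t" (3): a world point X has camera coordinates R X + t. Camera axes: x right, y down, z forward; pixel columns grow to the right and rows downward; lengths in m; the calibration is good to about 2 mm. A picture is of the moment at which its call begins.
- robot.close_job(): hands the job in; it is judged then, once.
The state is a dict: "t": time; "q": joint angles; "dq": joint speeds; "joint_torque": joint torques, N m; "tool_pos": TCP position; "orientation": TCP orientation; "force": force on the tool from outside, world axes, zero at the start; "wrist_torque": the same for the moment, N m; "opening": finger opening in m; "gripper_force": force on a finger pad.
Only numpy, scipy, OpenCV 4.12 (cv2) and the standard library are available. Lean on these libraries where they do the work, as an engineer would, in place of code of your own. Each camera call takes 0.05 s, during which the arm holds its last target. There are 200 camera calls.

## Working session

There is one attempt and no reset: what is moved stays moved. The work goes in short steps, Python scripts to look and compute and a tool call to move; the robot and the scene stay as the last step left them, time stands still between calls to the robot, and variables do not carry over. Pictures are saved under pics/ and viewed, at most 10 in all, crops included, and the job is handed in when it is done.

Besides the shell and the picture viewer there is one more tool, called by a JSON object that holds its "api" and its "payload". drive_tool: Moves the arm, as the interface text tells. Its arguments: {"type":"object","properties":{"moves":{"type":"array","items":{"type":"number"}},"grip_force":{"type":"number"}},"required":["moves"]}

```bash
mkdir -p pics; ls
python3 - <<'E'
from plant import robot
import cv2,numpy as np
for n in("top","scene"):
    c=robot.read_camera(n); np.savez(f"pics/{n}0.npz",**c)
    cv2.imwrite(f"pics/{n}0.png",c["color"][:,:,::-1]); print(n,c["mtx"].tolist(),c["R"].round(3).tolist(),c["t"])
s=robot.read_state();print(s)
E
```

```text
pics
top [[396.90286764929647, 0.0, 278.8830712996098], [0.0, 396.90286764929647, 207.58596531425087], [0.0, 0.0, 1.0]] [[0.028, -1.0, -0.014], [-0.995, -0.027, -0.095], [0.095, 0.017, -0.995]] [0.01184887 0.5612404  1.04294686]
scene [[487.5147645780084, 0.0, 278.1300868630911], [0.0, 487.5147645780084, 206.582508700576], [0.0, 0.0, 1.0]] [[0.867, 0.499, 0.012], [0.391, -0.664, -0.638], [-0.31, 0.557, -0.77]] [-0.47991609 -0.15441199  1.55138189]
{'t': 0.1, 'q': array([ 1.17860269e+00,  1.31083551e-01,  1.48917845e+00, -1.16646268e-05,
        1.52301449e+00, -8.54016179e-02]), 'dq': array([-1.85645480e-03, -9.32289488e-04, -1.78678553e-03, -3.28300134e-03,
        2.41138609e-04,  8.73430040e-05]), 'joint_torque': array([ 2.04826887e-03, -5.61338711e+01, -4.93097806e+01,  7.72669259e-02,
        2.89835926e-02, -5.68680412e-05]), 'tool_pos': array([0.18110188, 0.57179413, 0.40378891]), 'orientation': array([-4.79959927e-01, -3.10432038e+00,  2.57391445e-03]), 'force': array([-0.30307122, -0.20162059,  0.37897043]), 'wrist_torque': array([-0.0293296 ,  0.05787304,  0.03510369]), 'gripper_force': 0.0, 'opening': 0.09285360935258101}
```

View pics/top0.png

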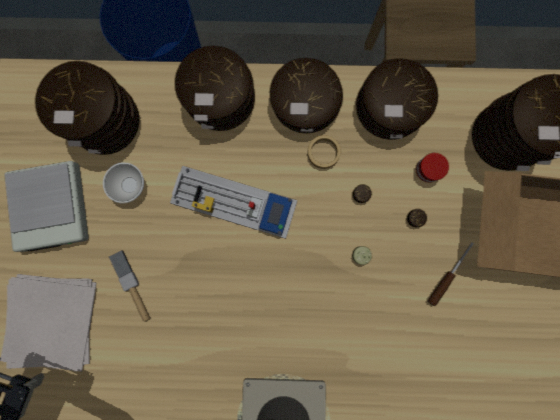

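View pics/scene0.png

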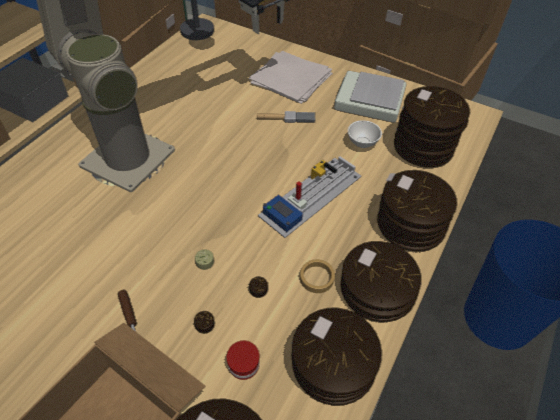

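The top view shows the magazine from about (175,190) to (290,220), with the blue housing at (277,214), the red handle at (252,206) and the yellow catch at (204,203). The dark cakes are at (362,194) and (417,218), and the pale one is at (363,256). The scene view has the handle at (298,190), the catch at (320,168), and the dark cakes at (258,286) and (204,321).

```bash
cat > h.py <<'E'
import numpy as np,cv2
def ray(c,uv):
    d=np.linalg.inv(c["mtx"])@[uv[0],uv[1],1]; R=c["R"]; return -R.T@c["t"], R.T@d
def onz(c,uv,z):
    o,d=ray(c,uv); return o+d*(z-o[2])/d[2]
def tri(c1,u1,c2,u2):
    o,d=ray(c1,u1);p,e=ray(c2,u2)
    s=np.linalg.lstsq(np.c_[d,-e],p-o,rcond=None)[0]
    a,b=o+d*s[0],p+e*s[1]; return (a+b)/2,np.linalg.norm(a-b)
def mask(c,cond,roi):
    x0,y0,x1,y1=roi; h=cv2.cvtColor(c["color"],cv2.COLOR_RGB2HSV)
    m=cond(h[...,0].astype(int),h[...,1].astype(int),h[...,2].astype(int)).astype(np.uint8); k=np.zeros_like(m);k[y0:y1,x0:x1]=1
    return m*k
def big(m):
    n,l,s,ce=cv2.connectedComponentsWithStats(m)
    i=1+np.argmax(s[1:,4]); return (l==i).astype(np.uint8),ce[i],s[i]
red=lambda h,s,v:((h<8)|(h>172))&(s>140)&(v>60)
blue=lambda h,s,v:(h>95)&(h<130)&(s>100)&(v>30)
yel=lambda h,s,v:(h>18)&(h<32)&(s>170)&(v>90)
dark=lambda h,s,v:(v<70)
pale=lambda h,s,v:(h>28)&(h<60)&(s>30)
E
python3 - <<'E'
from h import *
T=dict(np.load("pics/top0.npz"));S=dict(np.load("pics/scene0.npz"))
def pts(c,m):
    r,cc=np.nonzero(m&(c["depth"]>0)); z=c["depth"][r,cc]
    P=np.linalg.inv(c["mtx"])@np.c_[cc*z,r*z,z].T
    return (c["R"].T@(P-c["t"][:,None])).T
for nm,cond,rt,rs in [("handle",red,(235,190,265,220),(285,175,310,205)),("housing",blue,(255,190,300,240),(255,190,305,235)),("catch",yel,(190,185,225,220),(305,155,340,180)),("A",dark,(345,180,380,208),(245,272,272,300)),("B",dark,(402,203,432,233),(190,306,218,336)),("pale",pale,(348,242,378,270),(190,245,218,272))]:
    for n,c,r in(("T",T,rt),("S",S,rs)):
        m,ce,s=big(mask(c,cond,r)); p=pts(c,m)
        print(nm,n,ce.round(1),s,"depth med",np.median(p,0).round(4),"zmax",np.percentile(p[:,2],[10,50,90]).round(3), cv2.minAreaRect(np.argwhere(m)[:,::-1].astype(np.float32)))
        if nm=="housing":
            t=p[abs(p[:,2]-.042)<.006]; q=t[:,:2]; w,v=np.linalg.eigh(np.cov(q.T));rr=cv2.minAreaRect((q*1000).astype(np.float32)); print(len(t),q.mean(0),rr)
        if nm=="handle": 
            t=p[p[:,2]>.09]; print(len(t),t.mean(0) if len(t) else 0)
        if nm in"AB" or nm=="pale":
            t=p[abs(p[:,2]-.028)<.005]; print(len(t),t.mean(0), (t.max(0)+t.min(0))/2, np.ptp(t,0))
# big crops
a=cv2.resize(T["color"][150:250,160:310,::-1],None,fx=5,fy=5,interpolation=cv2.INTER_CUBIC);cv2.imwrite("pics/a.png",a)
E
```

```text
handle T [251.1 204.5] [249 202   5   6  22] depth med [0.5601 0.0959 0.1015] zmax [0.092 0.101 0.104] ((251.0, 204.5), (5.0, 4.0), 90.0)
20 [0.55967762 0.09645104 0.10098511]
handle S [298.3 189.9] [296 182   5  17  66] depth med [0.5641 0.0923 0.0821] zmax [0.051 0.082 0.105] ((298.0, 190.0), (16.0, 4.0), 90.0)
26 [0.5637896  0.09372727 0.10046263]
housing T [274.9 213.2] [260 194  32  40 604] depth med [0.544  0.0385 0.0419] zmax [0.04  0.042 0.044] ((275.2459411621094, 213.57568359375), (23.600393295288086, 36.834259033203125), 17.102725982666016)
598 [0.5443856  0.03712944] ((543.4988403320312, 36.20864486694336), (62.67000198364258, 98.0789794921875), 74.76070404052734)
housing S [282.6 214. ] [263 196  39  35 596] depth med [0.5574 0.0173 0.0427] zmax [0.025 0.043 0.046] ((282.3902587890625, 212.51220703125), (36.85700988769531, 24.050758361816406), 38.65980529785156)
434 [0.55219213 0.02944449] ((547.255126953125, 33.203468322753906), (66.48905181884766, 99.3329086303711), 75.2132339477539)
catch T [206.  204.1] [197 198  16  13  91] depth med [0.561  0.2167 0.0543] zmax [0.0
[... 1265 characters left out ...]
2   0.0292] zmax [0.019 0.029 0.032] ((203.5, 322.0), (20.0, 19.0), 90.0)
260 [ 0.54863321 -0.34918048  0.02918306] [ 0.54803187 -0.34751893  0.0281454 ] [0.04824842 0.04532748 0.00967562]
pale T [361.6 255.1] [353 247  18  18 253] depth med [ 0.44   -0.1962  0.0283] zmax [0.025 0.028 0.03 ] ((361.5, 255.5), (17.0, 17.0), 90.0)
247 [ 0.4402639  -0.19608039  0.02809735] [ 0.44004825 -0.19581716  0.0279988 ] [0.04269654 0.0459998  0.00951389]
pale S [204.  259.3] [196 250  17  19 186] depth med [ 0.4468 -0.2052  0.0292] zmax [0.017 0.029 0.032] ((204.0, 259.0), (18.0, 16.0), 90.0)
147 [ 0.44532337 -0.20212116  0.02927889] [ 0.443845   -0.20034754  0.02835252] [0.0449552  0.04623514 0.00927164]
```

View pics/a.png

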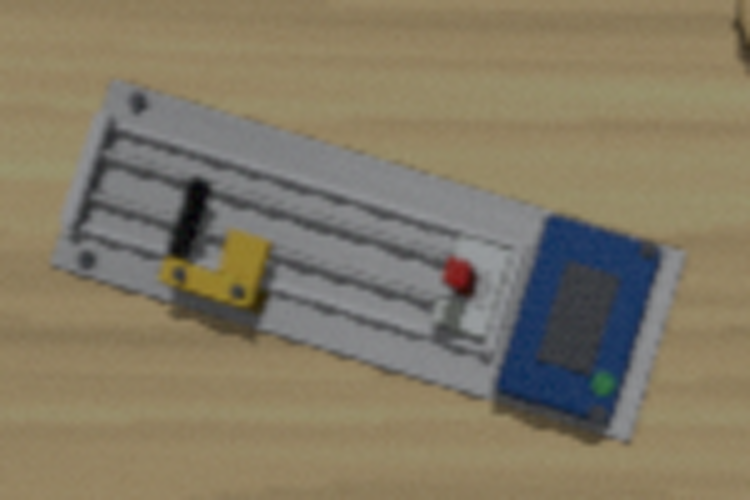

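The crop confirms the layout: catch, stop bar and red handle lie along an axis about 75° from world x, and the follower is near travel 0. The tool's x/y axes nearly match the magazine's y/x already.

```bash
cat > m.py <<'E'
import numpy as np,json,sys
from scipy.spatial.transform import Rotation as Ro
from plant import robot
O=np.array([.5575,.0785]);A=np.radians(75.0)
try: O=np.array(json.load(open("o.json")))
except Exception: pass
xm=np.array([np.cos(A),np.sin(A)]);ym=np.array([-xm[1],xm[0]])
def g(s=None):
    s=s or robot.read_state();R=Ro.from_rotvec(s["orientation"]).as_matrix();p=s["tool_pos"]+R[:,2]*robot.grasp_offset
    return s,R,p
def w2m(p): d=np.asarray(p)[:2]-O; return np.array([d@xm,d@ym])
def m2w(x,y): return O+x*xm+y*ym
def show(tw=None,tz=None):
    s,R,p=g(); f=s["force"]
    print("t",round(s["t"],2),"grasp w",p.round(4),"mag",(w2m(p)*1e3).round(1),"z",round(p[2]*1e3,1),"F mag",np.round([f[:2]@xm,f[:2]@ym,f[2]],1),"op",round(s["opening"]*1e3,1),"gf",round(s["gripper_force"],1))
    print("yaw tooly",np.degrees(np.arctan2(R[1,1],R[0,1])).round(2),"tilt",np.degrees(np.arccos(-R[2,2])).round(2),"tool x,y in mag deg ok")
    if tw is not None:
        d=R.T@(np.array([tw[0],tw[1],tz])-p);print("shift tool mm",(d*1e3).round(1))
E
python3 -c "
from m import *
show(m2w(.018,0),.083)
print(m2w(.018,0))"
```

```text
t 0.1 grasp w [0.181  0.5715 0.2365] mag [378.8 491.3] z 236.5 F mag [-0.3  0.2  0.4] op 92.9 gf 0.0
yaw tooly 72.42 tilt 0.1 tool x,y in mag deg ok
shift tool mm [-507.  -338.1  154. ]
[0.56215874 0.09588666]
```

{"api": "drive_tool", "payload": {"moves": [60,-40,-27,0,0,0,-2.58,60,-40,-27,0,0,0,0,60,-40,-27,0,0,0,0,60,-40,-27,0,0,0,0,60,-40,-27,0,0,0,0,60,-40,-27,0,0,0,0,60,-40,-27,0,0,0,0,60,-40,-27,0,0,0,0], "grip_force": 10}}

```text
t: 0.9
tool_pos: [0.4335, 0.2774, 0.4045]
orientation: [-0.41, -3.115, 0.0]
force: [-0.1, 0.5, 0.3]
opening: 0.06
gripper_force: 0.0
```

```bash
python3 -c "
from m import *
show(m2w(.018,0),.084)"
```

```text
t 0.9 grasp w [0.4335 0.2774 0.2372] mag [160.  171.3] z 237.2 F mag [0.5 0.2 0.3] op 60.0 gf 0.0
yaw tooly 75.01 tilt 0.01 tool x,y in mag deg ok
shift tool mm [-171.3 -142.   153.2]
```

{"api": "drive_tool", "payload": {"moves": [60,-38,-32,0,0,0,0,60,-38,-32,0,0,0,0,60,-38,-32,0,0,0,0,60,-38,-32,0,0,0,0,50,-10,-10,25,0,0,0,50,0,0,25,0,0,0,50,0,0,0,0,0,0]}}

```text
t: 1.6
tool_pos: [0.5523, 0.1029, 0.35]
orientation: [-0.411, -3.107, 0.003]
force: [-1.0, 0.2, -0.3]
opening: 0.0504
gripper_force: 0.0
```

Run:
```python
from m import *
from h import *
show(m2w(.018,0),.084)
c=robot.read_camera("scene");d=robot.read_camera("top")
im=np.vstack([cv2.resize(x[y0:y0+70,x0:x0+150,::-1],None,fx=4,fy=4,interpolation=cv2.INTER_CUBIC) for x,x0,y0 in((c["color"],220,150),(d["color"],180,170))])
cv2.imwrite("pics/b.png",im)
```

```text
t 1.6 grasp w [0.5509 0.1028 0.1827] mag [21.8 12.6] z 182.7 F mag [-0.   1.  -0.3] op 50.4 gf 0.0
yaw tooly 74.91 tilt 0.46 tool x,y in mag deg ok
shift tool mm [-13.4  -3.5  98.7]
```

View pics/b.png

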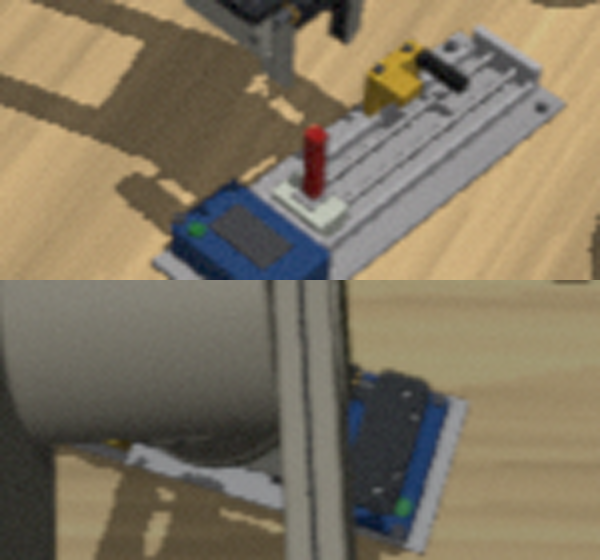

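The scene view (upper half) shows the open fingers above and beside the red handle at about (315,160). The arm hides it in the top view. I'll correct sideways and go down.

{"api": "drive_tool", "payload": {"moves": [50,-12,-4,0,0,0,0,50,0,0,25,0,0,0,50,0,0,0,0,0,0]}}

```text
t: 2.0
tool_pos: [0.564, 0.0969, 0.3285]
orientation: [-0.409, -3.113, 0.001]
force: [-0.3, -0.6, -0.8]
opening: 0.0501
gripper_force: 0.0
```

```bash
python3 -c "
from m import *
show(m2w(.018,0),.084)"
```

```text
t 2.0 grasp w [0.5636 0.0969 0.1612] mag [19.3 -1.2] z 161.2 F mag [-0.7  0.2 -0.8] op 50.1 gf 0.0
yaw tooly 75.03 tilt 0.12 tool x,y in mag deg ok
shift tool mm [ 1.  -1.2 77.2]
```

{"api": "drive_tool", "payload": {"moves": [50,1,-1,30,0,0,0,50,0,0,30,0,0,0,50,0,0,16,0,0,0,50,0,0,0,0,0,0,0,0,0,0,0,0,0,0,0,0,0,0,0,0,0,0,0,0,0,0,0], "grip_force": 20}}

```text
t: 2.7
tool_pos: [0.5636, 0.0963, 0.2556]
orientation: [0.409, 3.112, 0.001]
force: [0.2, 0.2, -0.1]
opening: 0.0307
gripper_force: 0.0
```

```bash
python3 -c "
from m import *
show(m2w(.018,0),.084)"
```

```text
t 2.7 grasp w [0.5641 0.0964 0.0883] mag [19.  -1.7] z 88.3 F mag [ 0.2 -0.1 -0.1] op 30.7 gf 0.0
yaw tooly 75.01 tilt 0.16 tool x,y in mag deg ok
shift tool mm [ 1.8 -1.   4.3]
```

{"api": "drive_tool", "payload": {"moves": [0,2,-1,4,0,0,0,0,0,0,0,0,0,0,0,0,0,0,0,0,0,0,0,0,0,0,0,0]}}

```text
t: 3.1
tool_pos: [0.5604, 0.0959, 0.2496]
orientation: [-0.41, -3.114, -0.0]
force: [-0.5, 1.2, -0.3]
opening: 0.012
gripper_force: 20.0
```

```bash
python3 -c "
from m import *
show(m2w(.018,0),.084)"
```

```text
t 3.1 grasp w [0.5603 0.0959 0.0823] mag [17.5  1.8] z 82.3 F mag [ 1.   0.8 -0.3] op 12.0 gf 20.0
yaw tooly 75.0 tilt 0.04 tool x,y in mag deg ok
shift tool mm [-1.8  0.5 -1.7]
```

{"api": "drive_tool", "payload": {"moves": [0,0,10,0,0,0,0,0,0,20,0,0,0,0,0,0,25,0,0,0,0,0,0,25,0,0,0,0,0,0,20,0,0,0,0,0,0,10,0,0,0,0,0,0,0,0,0,0,0,0,0,0,0,0,0], "grip_force": 30}}

```text
invalid input at $.moves: expected a multiple of 7 numbers
```

```bash
python3 -c "
from m import *
show(m2w(.128,0),.084)"
```

```text
t 3.1 grasp w [0.5603 0.0959 0.0823] mag [17.5  1.8] z 82.3 F mag [ 1.   0.8 -0.3] op 12.0 gf 20.0
yaw tooly 75.0 tilt 0.04 tool x,y in mag deg ok
shift tool mm [ -1.8 110.5  -1.7]
```

{"api": "drive_tool", "payload": {"moves": [0,0,10,0,0,0,0,0,0,20,0,0,0,0,0,0,25,0,0,0,0,0,0,25,0,0,0,0,0,0,20,0,0,0,0,0,0,10,0,0,0,0,0,0,0,0,0,0,0,0,0,0,0,0,0,0], "grip_force": 30}}

```text
t: 3.9
tool_pos: [0.5891, 0.2012, 0.2495]
orientation: [-0.41, -3.114, 0.005]
force: [-1.7, -8.6, 3.2]
opening: 0.0114
gripper_force: 30.0
```

```bash
python3 -c "
from m import *
show(m2w(.128,0),.084)"
```

```text
t 3.9 grasp w [0.5888 0.2006 0.0822] mag [126.1   1.4] z 82.2 F mag [-8.8 -0.6  3.2] op 11.4 gf 30.0
yaw tooly 75.0 tilt 0.21 tool x,y in mag deg ok
shift tool mm [-1.4  1.9 -1.8]
```

{"api": "drive_tool", "payload": {"moves": [0,0,10,0,0,0,0,0,0,5,0,0,0,0,0,0,0,0,0,0,0]}}

```text
t: 4.2
tool_pos: [0.593, 0.2155, 0.2495]
orientation: [-0.41, -3.114, 0.006]
force: [-2.8, -9.9, 3.0]
opening: 0.0121
gripper_force: 30.0
```

Run:
```python
from m import *
from h import *
show()
T=dict(np.load("pics/top0.npz"));S=dict(np.load("pics/scene0.npz"))
blk=lambda h,s,v:(v<35)
us=[]
for c,r in((T,(190,180,206,205)),(S,(318,158,342,178))):
    m,ce,s=big(mask(c,blk,r)); us.append(ce)
    rr,cc=np.nonzero(m); z=np.median(c["depth"][m>0]); P=np.array([w2m(onz(c,(x,y),.052)) for x,y in zip(cc,rr)])
    print(ce,s,"bar x,y range mag mm",(P.min(0)*1e3).round(),(P.max(0)*1e3).round(),(P.mean(0)*1e3).round(1))
p,e=tri(T,us[0],S,us[1]);print("bar",p,w2m(p)*1e3,e)
for c,r in((T,(190,185,225,220)),(S,(305,155,340,180))):
    m,ce,s=big(mask(c,yel,r)); rr,cc=np.nonzero(m); P=np.array([w2m(onz(c,(x,y),.054)) for x,y in zip(cc,rr)]); print("yel",(np.percentile(P,[3,97],axis=0)*1e3).round())
    Q=P[P[:,1]<.022]; print("tooth x",(np.percentile(Q[:,0],[3,97])*1e3).round() if len(Q) else 0)
```

```text
t 4.2 grasp w [0.5928 0.2149 0.0822] mag [140.9   1.2] z 82.2 F mag [-10.3   0.1   3. ] op 12.1 gf 30.0
yaw tooly 74.98 tilt 0.22 tool x,y in mag deg ok
[197.64583333 193.3125    ] [195 186   7  15  48] bar x,y range mag mm [163.  -9.] [172.  30.] [167.4  10.6]
[329.89473684 167.68421053] [324 164  12   9  38] bar x,y range mag mm [161. -12.] [173.  29.] [167.2   8.2]
bar [0.5914543  0.24398095 0.04935977] [168.63034263  10.03228382] 0.0014045711991261783
yel [[124.  15.]
 [157.  46.]]
tooth x [125. 141.]
yel [[123.   8.]
 [163.  44.]]
tooth x [122. 147.]
```

{"api": "drive_tool", "payload": {"moves": [0,0,6,0,0,0,0,0,0,3,0,0,0,0,0,0,0,0,0,0,0]}}

```text
t: 4.5
tool_pos: [0.5954, 0.2239, 0.2495]
orientation: [-0.411, -3.114, 0.006]
force: [-2.5, -10.1, 2.7]
opening: 0.012
gripper_force: 30.0
```

```bash
python3 -c "
from m import *
show()"
```

```text
t 4.5 grasp w [0.5951 0.2233 0.0822] mag [149.6   1.1] z 82.2 F mag [-10.4  -0.2   2.7] op 12.0 gf 30.0
yaw tooly 74.97 tilt 0.23 tool x,y in mag deg ok
```

{"api": "drive_tool", "payload": {"moves": [0,0,2,0,0,0,0,0,0,0,0,0,0,0]}}

```text
t: 4.7
tool_pos: [0.5958, 0.2256, 0.2495]
orientation: [-0.411, -3.114, 0.006]
force: [-2.2, -10.4, 2.9]
opening: 0.012
gripper_force: 30.0
```

```bash
python3 -c "
from m import *
show()"
```

```text
t 4.7 grasp w [0.5956 0.225  0.0822] mag [151.4   1.1] z 82.2 F mag [-10.6  -0.5   2.9] op 12.0 gf 30.0
yaw tooly 74.96 tilt 0.24 tool x,y in mag deg ok
```

{"api": "drive_tool", "payload": {"moves": [0,0,2,0,0,0,0,0,0,0,0,0,0,0]}}

```text
t: 4.9
tool_pos: [0.5964, 0.2275, 0.2495]
orientation: [-0.411, -3.114, 0.006]
force: [-2.3, -10.8, 2.3]
opening: 0.0119
gripper_force: 30.0
```

{"api": "drive_tool", "payload": {"moves": [0,0,2,0,0,0,0,0,0,0,0,0,0,0]}}

```text
t: 5.1
tool_pos: [0.5969, 0.2294, 0.2495]
orientation: [-0.411, -3.114, 0.006]
force: [-2.8, -10.2, 2.5]
opening: 0.012
gripper_force: 30.0
```

{"api": "drive_tool", "payload": {"moves": [0,0,1.5,0,0,0,0,0,0,0,0,0,0,0]}}

```text
t: 5.3
tool_pos: [0.5973, 0.2308, 0.2495]
orientation: [-0.411, -3.114, 0.007]
force: [-2.4, -10.6, 4.2]
opening: 0.0118
gripper_force: 30.0
```

```bash
python3 -c "
from m import *
show()"
```

```text
t 5.3 grasp w [0.597  0.2301 0.0822] mag [156.7   1.1] z 82.2 F mag [-10.9  -0.4   4.2] op 11.8 gf 30.0
yaw tooly 74.95 tilt 0.25 tool x,y in mag deg ok
```

{"api": "drive_tool", "payload": {"moves": [0,0,1.5,0,0,0,0,0,0,0,0,0,0,0]}}

```text
t: 5.5
tool_pos: [0.5976, 0.2316, 0.2494]
orientation: [-0.411, -3.113, 0.009]
force: [-4.0, -15.4, 4.1]
opening: 0.0117
gripper_force: 30.0
```

{"api": "drive_tool", "payload": {"moves": [0,0,1.5,0,0,0,0,0,0,0,0,0,0,0]}}

```text
t: 5.7
tool_pos: [0.5978, 0.2321, 0.2494]
orientation: [-0.412, -3.112, 0.013]
force: [-7.6, -20.2, 9.7]
opening: 0.0117
gripper_force: 30.0
```

```bash
python3 -c "
from m import *
show()"
```

```text
t 5.7 grasp w [0.5973 0.2308 0.0821] mag [157.4   1. ] z 82.1 F mag [-21.5   2.1   9.7] op 11.7 gf 30.0
yaw tooly 74.92 tilt 0.48 tool x,y in mag deg ok
```

{"api": "drive_tool", "payload": {"moves": [0,0,-3,0,0,0,0,0,0,-2,0,0,0,0,0,0,0,0,0,0,0,0,3,0,0,0,0,0,0,3,0,0,0,0,0,0,0,0,0,0,0]}}

```text
invalid input at $.moves: expected a multiple of 7 numbers
```

```bash
python3 -c "
from m import *
show()"
```

```text
t 5.7 grasp w [0.5973 0.2308 0.0821] mag [157.4   1. ] z 82.1 F mag [-21.5   2.1   9.7] op 11.7 gf 30.0
yaw tooly 74.92 tilt 0.48 tool x,y in mag deg ok
```

{"api": "drive_tool", "payload": {"moves": [0,0,-3,0,0,0,0,0,0,-2,0,0,0,0,0,0,0,0,0,0,0,0,3,0,0,0,0,0,0,3,0,0,0,0,0,0,0,0,0,0,0,0]}}

```text
t: 6.3
tool_pos: [0.5907, 0.2304, 0.2495]
orientation: [-0.411, -3.113, 0.007]
force: [-2.8, -10.9, 4.1]
opening: 0.012
gripper_force: 30.0
```

```bash
python3 -c "
from m import *
show()"
```

```text
t 6.3 grasp w [0.5905 0.2297 0.0822] mag [154.6   7.3] z 82.2 F mag [-11.3  -0.1   4.1] op 12.0 gf 30.0
yaw tooly 74.96 tilt 0.25 tool x,y in mag deg ok
```

{"api": "drive_tool", "payload": {"moves": [0,3,0,0,0,0,0,0,3,0,0,0,0,0,0,2,0,0,0,0,0,0,0,0,0,0,0,0]}}

```text
t: 6.7
tool_pos: [0.583, 0.2325, 0.2495]
orientation: [-0.411, -3.114, 0.007]
force: [-3.0, -10.6, 3.2]
opening: 0.012
gripper_force: 30.0
```

```bash
python3 -c "
from m import *
show()"
```

```text
t 6.7 grasp w [0.5828 0.2318 0.0822] mag [154.7  15.3] z 82.2 F mag [-11.    0.1   3.2] op 12.0 gf 30.0
yaw tooly 74.96 tilt 0.25 tool x,y in mag deg ok
```

{"api": "drive_tool", "payload": {"moves": [0,2,0,0,0,0,0,0,0,-2,0,0,0,0,0,0,-2,0,0,0,0,0,0,0,0,0,0,0]}}

```text
t: 7.1
tool_pos: [0.5803, 0.2289, 0.2495]
orientation: [-0.412, -3.114, 0.007]
force: [-1.2, -11.1, 2.7]
opening: 0.0117
gripper_force: 30.0
```

```bash
python3 -c "
from m import *
show()"
```

```text
t 7.1 grasp w [0.5801 0.2282 0.0822] mag [150.5  16.9] z 82.2 F mag [-11.1  -1.7   2.7] op 11.7 gf 30.0
yaw tooly 74.94 tilt 0.25 tool x,y in mag deg ok
```

{"api": "drive_tool", "payload": {"moves": [0,0,-1,0,0,0,0,0,0,-0.5,0,0,0,0,0,0,0,0,0,0,0]}}

```text
t: 7.4
tool_pos: [0.5801, 0.2284, 0.2495]
orientation: [0.411, 3.114, -0.004]
force: [1.0, -6.9, 0.5]
opening: 0.0121
gripper_force: 30.0
```

```bash
python3 -c "
from m import *
show()"
```

```text
t 7.4 grasp w [0.5801 0.228  0.0822] mag [150.2  16.9] z 82.2 F mag [-6.4 -2.7  0.5] op 12.1 gf 30.0
yaw tooly 74.96 tilt 0.13 tool x,y in mag deg ok
```

{"api": "drive_tool", "payload": {"moves": [0,-0.5,-1,0,0,0,0,0,0,-0.3,0,0,0,0,0,0,0,0,0,0,0]}}

```text
t: 7.7
tool_pos: [0.58, 0.2279, 0.2496]
orientation: [0.41, 3.115, -0.001]
force: [2.3, -2.4, -3.1]
opening: 0.0116
gripper_force: 30.0
```

```bash
python3 -c "
from m import *
show()"
```

```text
t 7.7 grasp w [0.5801 0.2279 0.0823] mag [150.1  16.9] z 82.3 F mag [-1.7 -2.9 -3.1] op 11.6 gf 30.0
yaw tooly 75.0 tilt 0.02 tool x,y in mag deg ok
```

{"api": "drive_tool", "payload": {"moves": [40,0,0,0,0,0,0,40,0,0,0,0,0,0,40,0,0,0,0,0,0,40,0,0,-20,0,0,0,40,0,0,-30,0,0,0,40,0,0,-20,0,0,0]}}

```text
t: 8.3
tool_pos: [0.5802, 0.2283, 0.3218]
orientation: [0.409, 3.113, 0.001]
force: [0.9, 0.7, -0.2]
opening: 0.0398
gripper_force: 0.0
```

```bash
python3 -c "
from m import *
show(m2w(.07,-.06),.12)"
```

```text
t 8.3 grasp w [0.5804 0.2284 0.1545] mag [150.7  16.6] z 154.5 F mag [ 0.9 -0.7 -0.2] op 39.8 gf 0.0
yaw tooly 75.02 tilt 0.09 tool x,y in mag deg ok
shift tool mm [-76.6 -80.8  34.5]
```

{"api": "drive_tool", "payload": {"moves": [0,-16,-40,0,0,0,0,0,0,-40,30,0,0,0,0,0,-11,40,0,0,0,0,0,0,35,0,0,0,0,0,0,14,0,0,0,0,0,0,0,0,0,0]}}

```text
t: 8.9
tool_pos: [0.5706, 0.1358, 0.1984]
orientation: [-0.409, -3.11, 0.002]
force: [-1.8, -5.3, -2.4]
opening: 0.0009
gripper_force: 0.0
```

Run:
```python
from m import *
from h import *
show(m2w(.06,0),.034)
c=robot.read_camera("scene")
cv2.imwrite("pics/c.png",cv2.resize(c["color"][130:250,220:380,::-1],None,fx=5,fy=5,interpolation=cv2.INTER_CUBIC))
```

```text
t 8.9 grasp w [0.5698 0.1357 0.0311] mag [58.4  2.9] z 31.1 F mag [-5.6  0.4 -2.4] op 0.9 gf 0.0
yaw tooly 75.02 tilt 0.29 tool x,y in mag deg ok
shift tool mm [-2.9  1.6 -3. ]
```

View pics/c.png

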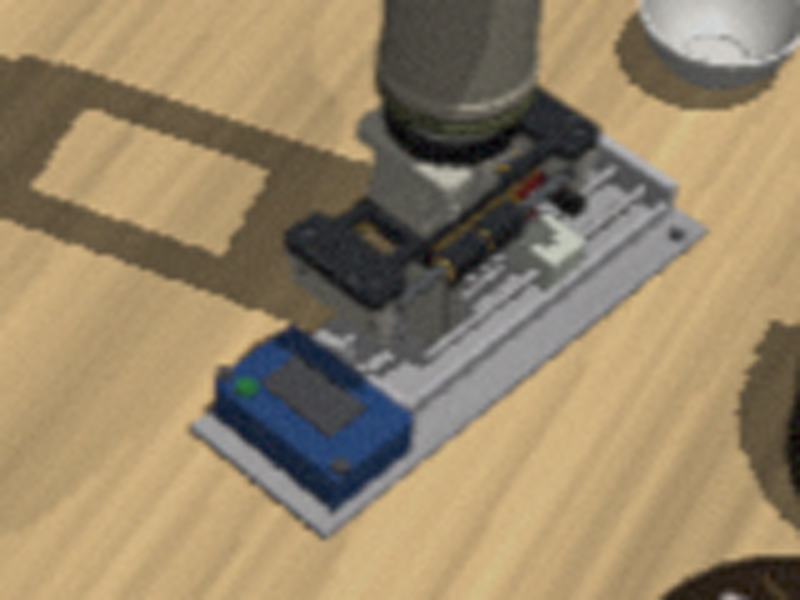

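The gripper body (bottom at z of about 96 mm) is close above or against the parked handle at upper right. I'll lift straight off, and use a quarter-turned gripper from here on.

{"api": "drive_tool", "payload": {"moves": [0,0,-3,-10,0,0,0,0,0,0,-35,0,0,0,0,0,0,-25,0,0,0,0,0,0,0,0,0,0]}}

```text
t: 9.35
tool_pos: [0.5741, 0.1339, 0.2794]
orientation: [0.407, 3.103, 0.006]
force: [1.4, 0.2, 0.3]
opening: 0.0007
gripper_force: 0.0
```

Run:
```python
from m import *
from h import *
show(m2w(.06,0),.034)
print(robot.read_state()["q"].round(3))
c=robot.read_camera("scene");T=robot.read_camera("top")
# is the handle still over? red in scene
S0=dict(np.load("pics/scene0.npz"))
m,ce,s=big(mask(c,red,(300,140,345,180)));print(ce,s,"handle mag @z=.09",w2m(onz(c,(ce[0],s[1]+1.5),.1))*1e3)
m,ce,s=big(mask(S0,red,(285,175,310,205)));print("orig",w2m(onz(S0,(ce[0],s[1]+1.5),.1))*1e3)
cv2.imwrite("pics/d.png",cv2.resize(c["color"][130:250,220:380,::-1],None,fx=5,fy=5,interpolation=cv2.INTER_CUBIC))
```

```text
t 9.35 grasp w [0.5762 0.1343 0.1121] mag [58.7 -3.6] z 112.1 F mag [ 0.5 -1.3  0.3] op 0.7 gf 0.0
yaw tooly 75.04 tilt 0.74 tool x,y in mag deg ok
shift tool mm [ 4.5  0.9 78.1]
[ 0.142  0.188  1.658  0.     1.282 -1.168]
[325.39130435 164.19565217] [323 158   6  13  46] handle mag @z=.09 [144.29296786  11.53881293]
orig [19.51725928  2.00408247]
```

View pics/d.png

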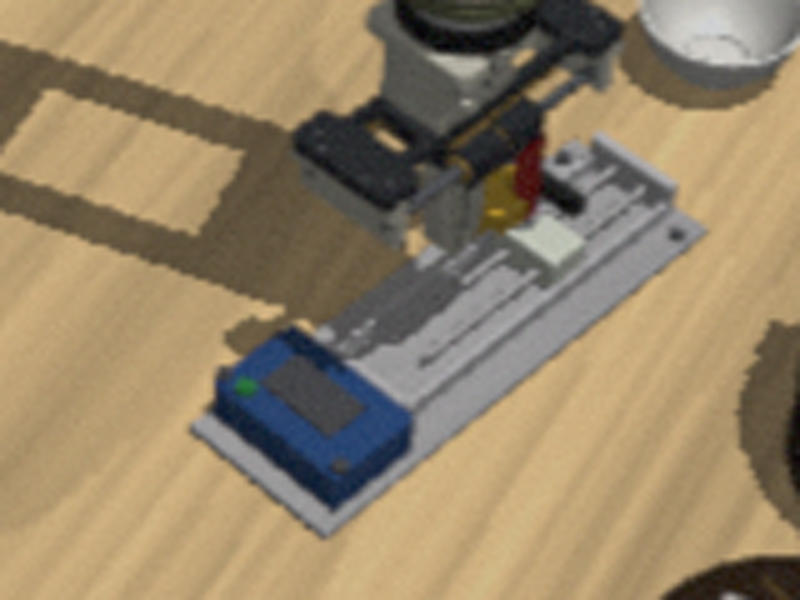

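The scene view shows the red handle still behind the yellow tooth at (528,175), with the white follower parked and the channel empty. Next is a quarter turn.

{"api": "drive_tool", "payload": {"moves": [0,4,0,0,0,0,8.5,0,0,0,0,0,0,8.5,0,0,0,0,0,0,8.5,0,0,0,0,0,0,8.5,0,0,0,0,0,0,8.5,0,0,0,0,0,0,8.5,0,0,0,0,0,0,8.5,0,0,0,0,0,0,8.5]}}

```text
t: 10.25
tool_pos: [0.5669, 0.1343, 0.2702]
orientation: [-2.088, -2.346, 0.001]
force: [-0.7, 0.3, 0.5]
opening: 0.0005
gripper_force: 0.0
```

{"api": "drive_tool", "payload": {"moves": [0,0,0,0,0,0,8.5,0,0,0,0,0,0,8.5,0,0,0,0,0,0,5,0,0,0,25,0,0,0,0,0,0,25,0,0,0,0,0,0,10,0,0,0,0,0,0,0,0,0,0]}}

```text
t: 10.95
tool_pos: [0.566, 0.134, 0.2085]
orientation: [-2.49, -1.911, 0.006]
force: [-0.8, -0.7, 0.2]
opening: 0.0003
gripper_force: 0.0
```

Run:
```python
from m import *
show(m2w(.06,0),.034)
print(robot.read_state()["q"].round(3))
```

```text
t 10.95 grasp w [0.5653 0.1339 0.0412] mag [55.6  6.9] z 41.2 F mag [-0.9  0.6  0.2] op 0.3 gf 0.0
yaw tooly -14.98 tilt 0.26 tool x,y in mag deg ok
shift tool mm [4.5 6.9 7.2]
[0.144 0.263 1.713 0.    1.17  0.406]
```

{"api": "drive_tool", "payload": {"moves": [0,4,7,0,0,0,0,0,0,0,4,0,0,0,0,0,0,3,0,0,0,0,0,4,0,0,0,0,0,0,2,0,0,0,0,0,0,0,0,0,0,0]}}

```text
t: 11.55
tool_pos: [0.5813, 0.1344, 0.2041]
orientation: [2.492, 1.912, 0.001]
force: [0.5, 0.4, 0.0]
opening: 0.0005
gripper_force: 0.0
```

```bash
python3 -c "
from m import *
show()"
```

```text
t 11.55 grasp w [0.5814 0.1345 0.0368] mag [60.2 -8.6] z 36.8 F mag [ 0.5 -0.3  0. ] op 0.5 gf 0.0
yaw tooly -15.01 tilt 0.04 tool x,y in mag deg ok
```

{"api": "drive_tool", "payload": {"moves": [0,0,2,0,0,0,0,0,0,0,0,0,0,0]}}

```text
t: 11.75
tool_pos: [0.583, 0.134, 0.2039]
orientation: [2.492, 1.912, 0.0]
force: [0.6, 1.0, 0.0]
opening: 0.0006
gripper_force: 0.0
```

{"api": "drive_tool", "payload": {"moves": [0,0,2,0,0,0,0,0,0,0,0,0,0,0]}}

```text
t: 11.95
tool_pos: [0.5849, 0.1335, 0.2038]
orientation: [2.492, 1.912, 0.0]
force: [0.3, -0.0, -0.3]
opening: 0.0004
gripper_force: 0.0
```

```bash
python3 -c "
from m import *
show()"
```

```text
t 11.95 grasp w [0.585  0.1335 0.0365] mag [ 60.2 -12.3] z 36.5 F mag [ 0.  -0.3 -0.3] op 0.4 gf 0.0
yaw tooly -15.0 tilt 0.01 tool x,y in mag deg ok
```

{"api": "drive_tool", "payload": {"moves": [0,0,0,4,0,0,0,0,0,1.5,0,0,0,0,0,0,0,0,0,0,0]}}

```text
t: 12.25
tool_pos: [0.5861, 0.1331, 0.1994]
orientation: [-2.492, -1.912, 0.001]
force: [-0.2, 0.9, 0.0]
opening: 0.0006
gripper_force: 0.0
```

{"api": "drive_tool", "payload": {"moves": [0,0,1.5,0,0,0,0,0,0,0,0,0,0,0]}}

```text
t: 12.45
tool_pos: [0.5878, 0.1327, 0.1998]
orientation: [2.492, 1.912, 0.0]
force: [0.6, -0.3, -0.0]
opening: 0.0005
gripper_force: 0.0
```

{"api": "drive_tool", "payload": {"moves": [0,0,1.5,0,0,0,0,0,0,0,0,0,0,0]}}

```text
t: 12.65
tool_pos: [0.589, 0.1325, 0.1997]
orientation: [-2.492, -1.912, 0.001]
force: [-1.6, 0.4, 1.2]
opening: 0.0006
gripper_force: 1.0
```

```bash
python3 -c "
from m import *
show()"
```

```text
t 12.65 grasp w [0.5888 0.1325 0.0324] mag [ 60.3 -16.3] z 32.4 F mag [-0.   1.6  1.2] op 0.6 gf 1.0
yaw tooly -14.99 tilt 0.04 tool x,y in mag deg ok
```

{"api": "drive_tool", "payload": {"moves": [0,0,0.7,0,0,0,0,0,0,0,0,0,0,0]}}

```text
t: 12.85
tool_pos: [0.5893, 0.1324, 0.1996]
orientation: [-2.491, -1.912, 0.002]
force: [-5.5, 1.1, 3.3]
opening: 0.0005
gripper_force: 2.8
```

```bash
python3 -c "
from m import *
show()"
```

```text
t 12.85 grasp w [0.589  0.1324 0.0323] mag [ 60.2 -16.5] z 32.3 F mag [-0.3  5.6  3.3] op 0.5 gf 2.8
yaw tooly -15.0 tilt 0.1 tool x,y in mag deg ok
```

{"api": "drive_tool", "payload": {"moves": [0,0,-8,0,0,0,0,0,0,-10,0,0,0,0,0,0,-6,0,0,0,0,0,0,0,0,0,0,0,0,0,0,0,0,0,0]}}

```text
t: 13.35
tool_pos: [0.5664, 0.1385, 0.1999]
orientation: [2.492, 1.913, 0.001]
force: [0.9, 0.3, -0.5]
opening: 0.0002
gripper_force: 0.0
```

{"api": "drive_tool", "payload": {"moves": [0,0,-1.5,0,0,0,0,0,0,0,0,0,0,0]}}

```text
t: 13.55
tool_pos: [0.5652, 0.1388, 0.1998]
orientation: [2.492, 1.912, 0.0]
force: [0.3, -0.2, -0.2]
opening: 0.0006
gripper_force: 0.0
```

```bash
python3 -c "
from m import *
show()"
```

```text
t 13.55 grasp w [0.5652 0.1388 0.0325] mag [60.2  8.2] z 32.5 F mag [-0.2 -0.3 -0.2] op 0.6 gf 0.0
yaw tooly -15.0 tilt 0.01 tool x,y in mag deg ok
```

{"api": "drive_tool", "payload": {"moves": [0,0,-3,0,0,0,0,0,0,0,0,0,0,0]}}

```text
t: 13.75
tool_pos: [0.562, 0.1396, 0.1996]
orientation: [-2.492, -1.912, 0.001]
force: [-0.1, -0.3, 0.1]
opening: 0.0005
gripper_force: 0.0
```

{"api": "drive_tool", "payload": {"moves": [0,0,-1.5,0,0,0,0,0,0,0,0,0,0,0]}}

```text
t: 13.95
tool_pos: [0.5606, 0.14, 0.1997]
orientation: [-2.492, -1.912, 0.0]
force: [-0.8, 1.2, 0.3]
opening: 0.0005
gripper_force: 0.0
```

{"api": "drive_tool", "payload": {"moves": [0,0,-1.5,0,0,0,0,0,0,0,0,0,0,0]}}

```text
t: 14.15
tool_pos: [0.5592, 0.1404, 0.1997]
orientation: [-2.492, -1.913, 0.0]
force: [-0.1, 0.6, 0.2]
opening: 0.0005
gripper_force: 0.0
```

{"api": "drive_tool", "payload": {"moves": [0,0,-1.5,0,0,0,0,0,0,0,0,0,0,0]}}

```text
t: 14.35
tool_pos: [0.5579, 0.1408, 0.1999]
orientation: [2.492, 1.912, 0.001]
force: [-0.3, -0.4, 0.2]
opening: 0.0002
gripper_force: 0.1
```

```bash
python3 -c "
from m import *
show()"
```

```text
t 14.35 grasp w [0.558  0.1407 0.0326] mag [60.3 15.6] z 32.6 F mag [-0.5  0.2  0.2] op 0.2 gf 0.1
yaw tooly -15.0 tilt 0.03 tool x,y in mag deg ok
```

{"api": "drive_tool", "payload": {"moves": [0,0,-1,0,0,0,0,0,0,0,0,0,0,0]}}

```text
t: 14.55
tool_pos: [0.5572, 0.141, 0.2001]
orientation: [2.492, 1.912, 0.002]
force: [2.6, -1.0, 0.1]
opening: 0.0003
gripper_force: 1.1
```

```bash
python3 -c "
from m import *
show()"
```

```text
t 14.55 grasp w [0.5575 0.1409 0.0328] mag [60.3 16.2] z 32.8 F mag [-0.3 -2.8  0.1] op 0.3 gf 1.1
yaw tooly -15.0 tilt 0.08 tool x,y in mag deg ok
```

{"api": "drive_tool", "payload": {"moves": [0,0,1,-10,0,0,0,40,0,15,-45,0,0,0,90,-25,0,-35,0,0,0,90,-50,0,0,0,0,0,90,-50,0,0,0,0,0,90,-50,0,0,0,0,0], "grip_force": 15}}

```text
t: 15.15
tool_pos: [0.5264, -0.0333, 0.2909]
orientation: [2.491, 1.914, 0.001]
force: [1.3, -0.8, 1.0]
opening: 0.0363
gripper_force: 0.0
```

```bash
python3 -c "
from m import *
show([.6084,-.1972],.0335)"
```

```text
t 15.15 grasp w [ 0.5265 -0.0333  0.1236] mag [-116.1    1. ] z 123.6 F mag [-0.4 -1.4  1. ] op 36.3 gf 0.0
yaw tooly -14.93 tilt 0.05 tool x,y in mag deg ok
shift tool mm [-137.3  121.3   90.1]
```

{"api": "drive_tool", "payload": {"moves": [90,-30,30,0,0,0,0,90,-30,30,0,0,0,0,90,-30,30,0,0,0,0,90,-25,25,0,0,0,0,90,0,0,20,0,0,0,90,0,0,0,0,0,0]}}

```text
t: 15.75
tool_pos: [0.6074, -0.1736, 0.2673]
orientation: [-2.49, -1.908, 0.004]
force: [-0.5, 0.1, -1.4]
opening: 0.0843
gripper_force: 0.0
```

```bash
python3 -c "
from m import *
show([.6084,-.1972],.0335)"
```

```text
t 15.75 grasp w [ 0.6067 -0.1732  0.1   ] mag [-230.4 -112.6] z 100.0 F mag [-0.1  0.5 -1.4] op 84.3 gf 0.0
yaw tooly -15.09 tilt 0.29 tool x,y in mag deg ok
shift tool mm [-22.7   8.3  66.4]
```

{"api": "drive_tool", "payload": {"moves": [92,-22,8,0,0,0,0,92,0,0,30,0,0,0,92,0,0,0,0,0,0,92,0,0,0,0,0,0]}}

```text
t: 16.15
tool_pos: [0.6098, -0.1953, 0.2395]
orientation: [-2.489, -1.912, 0.002]
force: [-0.8, 0.4, 0.4]
opening: 0.0917
gripper_force: 0.0
```

```bash
python3 -c "
from m import *
show([.6084,-.1972],.0335)"
```

```text
t 16.15 grasp w [ 0.6094 -0.195   0.0722] mag [-250.8 -120.9] z 72.2 F mag [0.2 0.9 0.4] op 91.7 gf 0.0
yaw tooly -14.95 tilt 0.17 tool x,y in mag deg ok
shift tool mm [-2.4 -0.3 38.7]
```

{"api": "drive_tool", "payload": {"moves": [92,-2,0,20,0,0,0,92,0,0,18,0,0,0,50,0,0,0,0,0,0,30,0,0,0,0,0,0,30,0,0,0,0,0,0,30,0,0,0,0,0,0,30,0,0,0,0,0,0]}}

```text
t: 16.85
tool_pos: [0.6103, -0.1984, 0.2027]
orientation: [2.491, 1.912, 0.001]
force: [-0.3, -0.4, -1.5]
opening: 0.0567
gripper_force: 0.0
```

```bash
python3 -c "
from m import *
show([.6084,-.1972],.0335)"
```

```text
t 16.85 grasp w [ 0.6105 -0.1985  0.0354] mag [-253.8 -122.8] z 35.4 F mag [-0.5  0.2 -1.5] op 56.7 gf 0.0
yaw tooly -15.0 tilt 0.08 tool x,y in mag deg ok
shift tool mm [ 0.7 -2.3  1.9]
```

{"api": "drive_tool", "payload": {"moves": [30,0,0,2,0,0,0,30,0,0,0,0,0,0,30,0,0,0,0,0,0]}}

```text
t: 17.15
tool_pos: [0.6102, -0.1984, 0.2007]
orientation: [2.491, 1.912, 0.001]
force: [-1.1, 1.1, 4.6]
opening: 0.0499
gripper_force: 15.0
```

```bash
python3 -c "
from m import *
show([.6084,-.1972],.0335)"
```

```text
t 17.15 grasp w [ 0.6104 -0.1985  0.0334] mag [-253.9 -122.8] z 33.4 F mag [0.8 1.3 4.6] op 49.9 gf 15.0
yaw tooly -14.99 tilt 0.07 tool x,y in mag deg ok
shift tool mm [ 0.7 -2.3 -0.1]
```

{"api": "drive_tool", "payload": {"moves": [30,0,0,-20,0,0,0,30,0,0,-40,0,0,0,30,35,-15,-15,0,0,0,30,45,-20,0,0,0,0,30,45,-20,0,0,0,0,30,45,-20,0,0,0,0,30,45,-20,0,0,0,0,30,35,-15,0,0,0,0], "grip_force": 20}}

```text
t: 17.95
tool_pos: [0.5674, 0.0742, 0.2747]
orientation: [-2.491, -1.913, -0.0]
force: [1.3, 0.7, -1.3]
opening: 0.0496
gripper_force: 20.0
```

{"api": "drive_tool", "payload": {"moves": [30,20,-7,0,0,0,0,30,10,-4,0,0,0,0,30,0,0,0,0,0,0]}}

```text
t: 18.25
tool_pos: [0.5653, 0.1044, 0.2746]
orientation: [-2.491, -1.915, 0.0]
force: [0.2, 0.2, -1.1]
opening: 0.0496
gripper_force: 20.0
```

```bash
python3 -c "
from m import *
show(m2w(.030,-.0002),.0435)"
```

```text
t 18.25 grasp w [0.5653 0.1044 0.1073] mag [27.1 -0.8] z 107.3 F mag [ 0.3 -0.1 -1.1] op 49.6 gf 20.0
yaw tooly -14.9 tilt 0.01 tool x,y in mag deg ok
shift tool mm [ 2.9 -0.6 63.8]
```

{"api": "drive_tool", "payload": {"moves": [30,4,-0.6,20,0,0,0,30,0,0,25,0,0,0,30,0,0,8,0,0,0,30,0,0,0,0,0,0,30,0,0,0,0,0,0]}}

```text
t: 18.75
tool_pos: [0.5664, 0.1067, 0.2225]
orientation: [2.493, 1.911, 0.001]
force: [-0.2, 0.2, -0.3]
opening: 0.0493
gripper_force: 20.0
```

```bash
python3 -c "
from m import *
show(m2w(.030,-.0002),.0415)"
```

```text
t 18.75 grasp w [0.5665 0.1067 0.0552] mag [29.6 -1.4] z 55.2 F mag [ 0.2  0.3 -0.3] op 49.3 gf 20.0
yaw tooly -15.06 tilt 0.03 tool x,y in mag deg ok
shift tool mm [ 0.4 -1.2 13.7]
```

Cake underside is at about 22 mm, just above the walls. I'll correct y and lower it gently.

{"api": "drive_tool", "payload": {"moves": [30,0.4,-1.2,0,0,0,0,30,0,0,5,0,0,0,30,0,0,3,0,0,0,30,0,0,0,0,0,0]}}

```text
t: 19.15
tool_pos: [0.5646, 0.1083, 0.2133]
orientation: [-2.492, -1.912, 0.001]
force: [0.3, -0.6, -0.5]
opening: 0.0496
gripper_force: 20.0
```

```bash
python3 -c "
from m import *
show(m2w(.030,-.0002),.0415)"
```

```text
t 19.15 grasp w [0.5645 0.1082 0.046 ] mag [30.5  1. ] z 46.0 F mag [-0.5 -0.4 -0.5] op 49.6 gf 20.0
yaw tooly -14.99 tilt 0.04 tool x,y in mag deg ok
shift tool mm [-0.5  1.2  4.5]
```

{"api": "drive_tool", "payload": {"moves": [30,0,0,3,0,0,0,30,0,0,2,0,0,0,30,0,0,0,0,0,0]}}

```text
t: 19.45
tool_pos: [0.5649, 0.1083, 0.2087]
orientation: [-2.492, -1.913, 0.0]
force: [-0.6, 0.6, 0.2]
opening: 0.0496
gripper_force: 20.0
```

```bash
python3 -c "
from m import *
show(m2w(.030,-.0002),.0415)"
```

```text
t 19.45 grasp w [0.5649 0.1083 0.0414] mag [30.7  0.6] z 41.4 F mag [0.4 0.8 0.2] op 49.6 gf 20.0
yaw tooly -14.99 tilt 0.0 tool x,y in mag deg ok
shift tool mm [-0.7  0.8 -0.1]
```

{"api": "drive_tool", "payload": {"moves": [58,0,0.6,0,0,0,0,70,0,0,0,0,0,0,80,0,0,-10,0,0,0,80,0,0,-25,0,0,0,80,0,0,-40,0,0,0,80,0,0,-5,0,0,0]}}

```text
t: 20.05
tool_pos: [0.5675, 0.1083, 0.2953]
orientation: [2.489, 1.91, 0.012]
force: [1.7, -0.4, -0.0]
opening: 0.0801
gripper_force: 0.0
```

Run:
```python
from m import *
from h import *
show([.5461+.001,-.3458-.001],.0335)
c=robot.read_camera("scene")
cv2.imwrite("pics/e.png",cv2.resize(c["color"][130:250,220:380,::-1],None,fx=5,fy=5,interpolation=cv2.INTER_CUBIC))
```

```text
t 20.05 grasp w [0.569  0.1085 0.128 ] mag [31.9 -3.3] z 128.0 F mag [ 0.1 -1.7 -0. ] op 80.1 gf 0.0
yaw tooly -15.0 tilt 0.52 tool x,y in mag deg ok
shift tool mm [-445.7   95.9   93.9]
```

View pics/e.png

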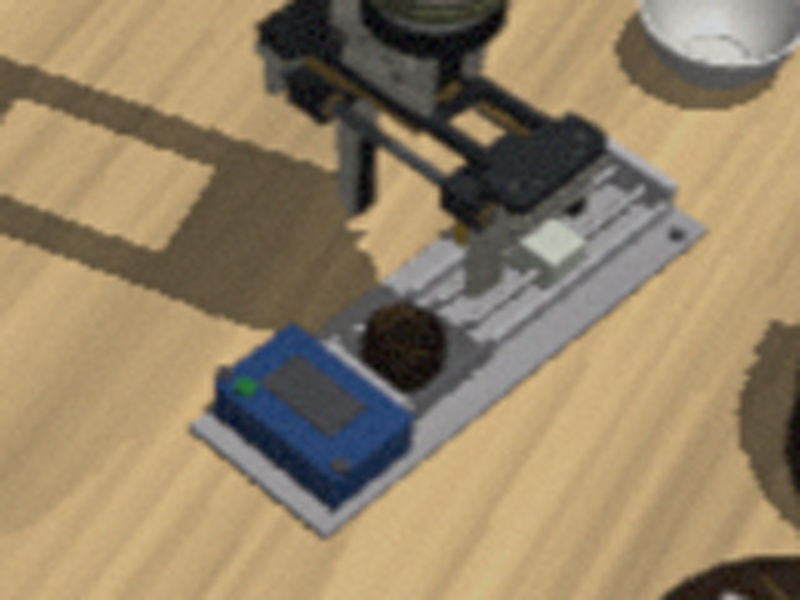

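The first cake sits flat in the channel at (403,345), against the end-stop side. On to cake B.

{"api": "drive_tool", "payload": {"moves": [92,-47,10,0,0,0,0,92,-47,10,0,0,0,0,92,-47,10,0,0,0,0,92,-47,10,0,0,0,0,92,-47,10,0,0,0,0,92,-47,10,0,0,0,0,92,-47,10,0,0,0,0,92,-47,10,0,0,0,0]}}

```text
t: 20.9
tool_pos: [0.5447, -0.2776, 0.2879]
orientation: [-2.492, -1.912, 0.001]
force: [0.5, -0.5, 0.1]
opening: 0.0917
gripper_force: 0.0
```

{"api": "drive_tool", "payload": {"moves": [92,-40,10,0,0,0,0,92,-20,3,20,0,0,0,92,0,0,20,0,0,0,92,0,0,0,0,0,0]}}

```text
t: 21.3
tool_pos: [0.5405, -0.3369, 0.2441]
orientation: [-2.488, -1.906, 0.003]
force: [-0.4, -0.0, -0.7]
opening: 0.092
gripper_force: 0.0
```

```bash
python3 -c "
from m import *
show([.5471,-.3468],.0335)"
```

```text
t 21.3 grasp w [ 0.5396 -0.3362  0.0768] mag [-405.2  -90. ] z 76.8 F mag [-0.1  0.4 -0.7] op 92.0 gf 0.0
yaw tooly -15.09 tilt 0.42 tool x,y in mag deg ok
shift tool mm [-8.4 10.3 43.2]
```

{"api": "drive_tool", "payload": {"moves": [92,-8,9,0,0,0,0,92,0,0,15,0,0,0,92,0,0,10,0,0,0,92,0,0,0,0,0,0]}}

```text
t: 21.7
tool_pos: [0.5481, -0.3458, 0.2208]
orientation: [-2.488, -1.911, 0.002]
force: [-0.2, -0.2, -0.9]
opening: 0.0923
gripper_force: 0.0
```

```bash
python3 -c "
from m import *
show([.5471,-.3468],.0335)"
```

```text
t 21.7 grasp w [ 0.5475 -0.3453  0.0535] mag [-411.9 -100. ] z 53.5 F mag [-0.2  0.1 -0.9] op 92.3 gf 0.0
yaw tooly -14.96 tilt 0.27 tool x,y in mag deg ok
shift tool mm [-1.6  0.1 20. ]
```

{"api": "drive_tool", "payload": {"moves": [92,-1,0,15,0,0,0,50,0,0,4,0,0,0,40,0,0,0,0,0,0,40,0,0,0,0,0,0,40,0,0,0,0,0,0,40,0,0,0,0,0,0,40,0,0,0,0,0,0,40,0,0,0,0,0,0]}}

```text
t: 22.5
tool_pos: [0.549, -0.3483, 0.2052]
orientation: [2.492, 1.912, 0.0]
force: [-0.5, 0.7, 2.1]
opening: 0.0496
gripper_force: 20.0
```

```bash
python3 -c "
from m import *
show([.5471,-.3468],.0335)"
```

```text
t 22.5 grasp w [ 0.549  -0.3484  0.0379] mag [-414.5 -102.3] z 37.9 F mag [0.6 0.6 2.1] op 49.6 gf 20.0
yaw tooly -15.0 tilt 0.04 tool x,y in mag deg ok
shift tool mm [ 1.  -2.3  4.4]
```

{"api": "drive_tool", "payload": {"moves": [30,0,0,-25,0,0,0,30,0,0,-35,0,0,0,30,35,-7,-10,0,0,0,30,45,-9,0,0,0,0,30,45,-9,0,0,0,0,30,45,-9,0,0,0,0,30,45,-9,0,0,0,0,30,45,-9,0,0,0,0]}}

```text
t: 23.3
tool_pos: [0.5657, -0.0818, 0.2748]
orientation: [2.492, 1.912, 0.0]
force: [0.8, 0.3, -0.3]
opening: 0.049
gripper_force: 20.0
```

{"api": "drive_tool", "payload": {"moves": [30,45,-9,0,0,0,0,30,45,-9,0,0,0,0,30,45,-9,0,0,0,0,30,40,-9,0,0,0,0,30,30,-6,0,0,0,0,30,20,-4,0,0,0,0,30,8,-2,0,0,0,0,30,0,0,0,0,0,0]}}

```text
t: 24.1
tool_pos: [0.5797, 0.1546, 0.2746]
orientation: [-2.491, -1.914, 0.0]
force: [-0.3, -0.6, -0.4]
opening: 0.0493
gripper_force: 20.0
```

```bash
python3 -c "
from m import *
show(m2w(.085,-.0002),.046)"
```

```text
t 24.1 grasp w [0.5797 0.1546 0.1073] mag [79.3 -1.7] z 107.3 F mag [-0.6  0.2 -0.4] op 49.3 gf 20.0
yaw tooly -14.91 tilt 0.01 tool x,y in mag deg ok
shift tool mm [ 5.8 -1.5 61.3]
```

{"api": "drive_tool", "payload": {"moves": [30,6,-1,20,0,0,0,30,0,0,20,0,0,0,30,0,0,7,0,0,0,30,0,0,0,0,0,0,30,0,0,0,0,0,0,30,0,0,0,0,0,0]}}

```text
t: 24.7
tool_pos: [0.5811, 0.1596, 0.2291]
orientation: [2.492, 1.911, 0.003]
force: [0.2, -0.7, -0.4]
opening: 0.0497
gripper_force: 20.0
```

```bash
python3 -c "
from m import *
show(m2w(.085,-.0002),.046)"
```

```text
t 24.7 grasp w [0.5814 0.1597 0.0618] mag [84.6 -2.1] z 61.8 F mag [-0.6 -0.4 -0.4] op 49.7 gf 20.0
yaw tooly -15.03 tilt 0.11 tool x,y in mag deg ok
shift tool mm [ 0.4 -1.9 15.8]
```

{"api": "drive_tool", "payload": {"moves": [30,0,-1,0,0,0,0,30,0,0,3,0,0,0,30,0,0,0,0,0,0,30,0,0,0,0,0,0]}}

```text
t: 25.1
tool_pos: [0.5793, 0.1603, 0.2246]
orientation: [-2.492, -1.913, 0.0]
force: [-0.1, 0.6, -1.2]
opening: 0.0494
gripper_force: 20.0
```

```bash
python3 -c "
from m import *
show(m2w(.085,-.0002),.046)"
```

```text
t 25.1 grasp w [0.5793 0.1603 0.0573] mag [84.6  0.1] z 57.3 F mag [ 0.6  0.2 -1.2] op 49.4 gf 20.0
yaw tooly -15.0 tilt 0.01 tool x,y in mag deg ok
shift tool mm [ 0.4  0.3 11.3]
```

{"api": "drive_tool", "payload": {"moves": [30,0,0,4,0,0,0,30,0,0,4,0,0,0,30,0,0,3,0,0,0,30,0,0,0,0,0,0,30,0,0,0,0,0,0]}}

```text
t: 25.6
tool_pos: [0.5794, 0.1602, 0.2135]
orientation: [-2.492, -1.912, 0.001]
force: [-0.3, 0.1, -0.9]
opening: 0.0496
gripper_force: 20.0
```

```bash
python3 -c "
from m import *
show(m2w(.085,-.0002),.046)"
```

```text
t 25.6 grasp w [0.5793 0.1602 0.0462] mag [84.6  0.1] z 46.2 F mag [ 0.1  0.3 -0.9] op 49.6 gf 20.0
yaw tooly -15.0 tilt 0.02 tool x,y in mag deg ok
shift tool mm [0.4 0.3 0.2]
```

{"api": "drive_tool", "payload": {"moves": [58,0,0,0.3,0,0,0,70,0,0,0,0,0,0,80,0,0,-10,0,0,0,80,0,0,-40,0,0,0,50,0,0,-45,0,0,-8,50,0,0,0,0,0,-8.5,40,0,0,0,0,0,-8.5,40,0,0,0,0,0,-8.5]}}

```text
t: 26.4
tool_pos: [0.5797, 0.1603, 0.3102]
orientation: [1.827, 2.554, 0.002]
force: [0.2, -0.5, -0.3]
opening: 0.0525
gripper_force: 0.0
```

{"api": "drive_tool", "payload": {"moves": [40,0,0,0,0,0,-8.5,40,0,0,0,0,0,-8.5,40,0,0,0,0,0,-8.5,40,0,0,0,0,0,-8.5,40,0,0,0,0,0,-8.5,40,0,0,0,0,0,-8.5,40,0,0,0,0,0,-5.5,40,0,0,0,0,0,0]}}

```text
t: 27.2
tool_pos: [0.5795, 0.1602, 0.3094]
orientation: [0.408, 3.114, 0.0]
force: [0.1, -0.4, -0.2]
opening: 0.0403
gripper_force: 0.0
```

Run:
```python
from m import *
from h import *
show(m2w(.150,.0169),.084)
c=robot.read_camera("scene")
cv2.imwrite("pics/f.png",cv2.resize(c["color"][130:250,220:380,::-1],None,fx=5,fy=5,interpolation=cv2.INTER_CUBIC))
```

```text
t 27.2 grasp w [0.5797 0.1603 0.1421] mag [84.7 -0.3] z 142.1 F mag [-0.4 -0.2 -0.2] op 40.3 gf 0.0
yaw tooly 75.09 tilt 0.06 tool x,y in mag deg ok
shift tool mm [17.1 65.3 58.1]
```

View pics/f.png

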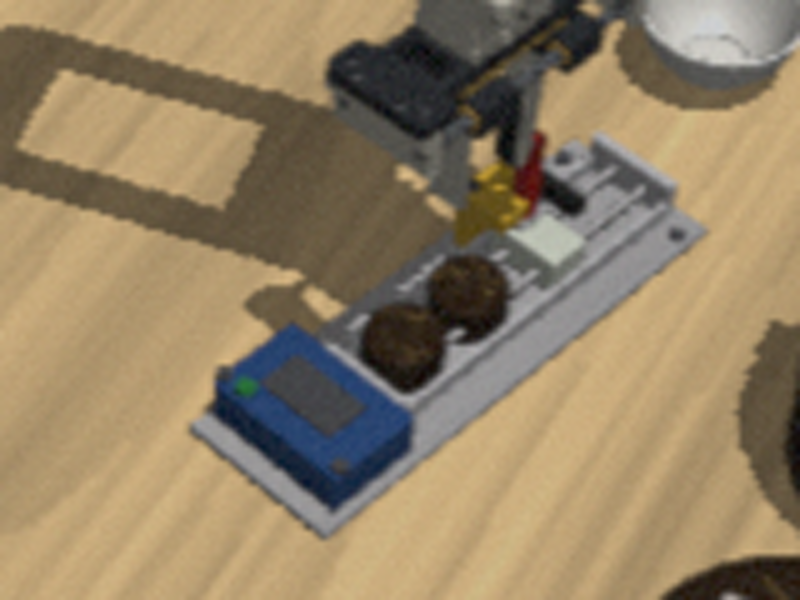

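Both cakes lie flat in the channel at (403,345) and (468,297), and the handle is still parked at (530,180). Back to the handle.

{"api": "drive_tool", "payload": {"moves": [45,7,25,0,0,0,0,45,7,25,0,0,0,0,45,3,14,0,0,0,0,45,0,1,0,0,0,0,45,0,0,0,0,0,0]}}

```text
t: 27.75
tool_pos: [0.5799, 0.2273, 0.3084]
orientation: [0.41, 3.115, -0.001]
force: [-0.0, 0.0, -0.4]
opening: 0.045
gripper_force: 0.0
```

```bash
python3 -c "
from m import *
show(m2w(.150,.0169),.084)"
```

```text
t 27.75 grasp w [0.5799 0.2272 0.1411] mag [149.4  16.9] z 141.1 F mag [-0.   0.  -0.4] op 45.0 gf 0.0
yaw tooly 75.0 tilt 0.03 tool x,y in mag deg ok
shift tool mm [ 0.   0.6 57.1]
```

{"api": "drive_tool", "payload": {"moves": [45,0,0.6,25,0,0,0,45,0,0,25,0,0,0,45,0,0,7,0,0,0,30,0,0,0,0,0,0,0,0,0,0,0,0,0,0,0,0,0,0,0,0,0,0,0,0,0,0,0,0,0,0,0,0,0,0], "grip_force": 30}}

```text
t: 28.55
tool_pos: [0.5804, 0.2278, 0.2526]
orientation: [0.41, 3.113, -0.0]
force: [0.1, 0.5, 3.1]
opening: 0.0118
gripper_force: 30.0
```

```bash
python3 -c "
from m import *
show(m2w(.150,.0169),.084)"
```

```text
t 28.55 grasp w [0.5806 0.2277 0.0853] mag [150.1  16.3] z 85.3 F mag [0.5 0.  3.1] op 11.8 gf 30.0
yaw tooly 75.0 tilt 0.08 tool x,y in mag deg ok
shift tool mm [ 0.6 -0.1  1.3]
```

{"api": "drive_tool", "payload": {"moves": [0,0,3,0,0,0,0,0,0,2,0,0,0,0,0,0,0,0,0,0,0]}}

```text
t: 28.85
tool_pos: [0.5816, 0.2317, 0.2526]
orientation: [0.411, 3.114, -0.005]
force: [-3.7, -10.2, 8.5]
opening: 0.012
gripper_force: 30.0
```

```bash
python3 -c "
from m import *
show()"
```

```text
t 28.85 grasp w [0.5816 0.2312 0.0853] mag [153.7  16.2] z 85.3 F mag [-10.8   1.    8.5] op 12.0 gf 30.0
yaw tooly 74.98 tilt 0.17 tool x,y in mag deg ok
```

Off the tooth, between tooth and stop. Slide back to centre.

{"api": "drive_tool", "payload": {"moves": [0,-4,0,0,0,0,0,0,-4,0,0,0,0,0,0,-4,0,0,0,0,0,0,-3,0,0,0,0,0,0,0,0,0,0,0,0,0,0,0,0,0,0,0]}}

```text
t: 29.45
tool_pos: [0.5964, 0.2273, 0.2526]
orientation: [0.411, 3.113, -0.005]
force: [-1.7, -10.2, 7.3]
opening: 0.0121
gripper_force: 30.0
```

```bash
python3 -c "
from m import *
show()"
```

```text
t 29.45 grasp w [0.5965 0.2268 0.0853] mag [153.3   0.7] z 85.3 F mag [-10.3  -1.    7.3] op 12.1 gf 30.0
yaw tooly 74.95 tilt 0.19 tool x,y in mag deg ok
```

{"api": "drive_tool", "payload": {"moves": [0,-1,0,0,0,0,0,0,0,0,0,0,0,0]}}

```text
t: 29.65
tool_pos: [0.597, 0.2272, 0.2526]
orientation: [0.411, 3.114, -0.005]
force: [-4.1, -8.4, 8.4]
opening: 0.0121
gripper_force: 30.0
```

```bash
python3 -c "
from m import *
show()"
```

```text
t 29.65 grasp w [0.597  0.2267 0.0853] mag [153.3   0.2] z 85.3 F mag [-9.2  1.8  8.4] op 12.1 gf 30.0
yaw tooly 74.96 tilt 0.18 tool x,y in mag deg ok
```

{"api": "drive_tool", "payload": {"moves": [0,0,-3,0,0,0,0,0,0,-3,0,0,0,0,0,0,0,0,0,0,0]}}

```text
t: 29.95
tool_pos: [0.5954, 0.2212, 0.2526]
orientation: [0.411, 3.114, -0.005]
force: [-4.7, -10.0, 8.1]
opening: 0.0118
gripper_force: 30.0
```

```bash
python3 -c "
from m import *
show()"
```

```text
t 29.95 grasp w [0.5954 0.2207 0.0853] mag [147.2   0.2] z 85.3 F mag [-10.9   2.    8.1] op 11.8 gf 30.0
yaw tooly 74.96 tilt 0.18 tool x,y in mag deg ok
```

{"api": "drive_tool", "payload": {"moves": [0,0,-5,0,0,0,0,0,0,-5,0,0,0,0,0,0,-4,0,0,0,0,0,0,-3,0,0,0,0,0,0,-3,0,0,0,0,0,0,-3,0,0,0,0,0,0,0,0,0,0,0]}}

```text
t: 30.65
tool_pos: [0.5894, 0.1992, 0.2526]
orientation: [0.411, 3.114, -0.004]
force: [-4.6, -8.0, 8.1]
opening: 0.0118
gripper_force: 30.0
```

```bash
python3 -c "
from m import *
show()"
```

```text
t 30.65 grasp w [0.5894 0.1988 0.0853] mag [124.4   0.4] z 85.3 F mag [-8.9  2.4  8.1] op 11.8 gf 30.0
yaw tooly 74.96 tilt 0.15 tool x,y in mag deg ok
```

{"api": "drive_tool", "payload": {"moves": [0,0,-2,0,0,0,0,0,0,-2,0,0,0,0,0,0,0,0,0,0,0]}}

```text
t: 30.95
tool_pos: [0.5883, 0.1956, 0.2526]
orientation: [0.411, 3.114, -0.004]
force: [-4.4, -8.0, 8.3]
opening: 0.0119
gripper_force: 30.0
```

```bash
python3 -c "
from m import *
show()"
```

```text
t 30.95 grasp w [0.5883 0.1952 0.0853] mag [120.7   0.4] z 85.3 F mag [-8.8  2.2  8.3] op 11.9 gf 30.0
yaw tooly 74.97 tilt 0.13 tool x,y in mag deg ok
```

{"api": "drive_tool", "payload": {"moves": [0,0,-1.5,0,0,0,0,0,0,-1,0,0,0,0,0,0,0,0,0,0,0]}}

```text
t: 31.25
tool_pos: [0.5877, 0.1933, 0.2526]
orientation: [0.411, 3.114, -0.003]
force: [-4.0, -8.1, 8.4]
opening: 0.0116
gripper_force: 30.0
```

{"api": "drive_tool", "payload": {"moves": [0,0,-1,0,0,0,0,0,0,-0.5,0,0,0,0,0,0,0,0,0,0,0]}}

```text
t: 31.55
tool_pos: [0.5874, 0.1925, 0.2526]
orientation: [0.41, 3.114, -0.001]
force: [-2.9, -4.1, 6.5]
opening: 0.0119
gripper_force: 30.0
```

```bash
python3 -c "
from m import *
show()"
```

```text
t 31.55 grasp w [0.5875 0.1923 0.0853] mag [117.7   0.5] z 85.3 F mag [-4.7  1.7  6.5] op 11.9 gf 30.0
yaw tooly 74.98 tilt 0.07 tool x,y in mag deg ok
```

{"api": "drive_tool", "payload": {"moves": [0,-0.3,-1.2,0,0,0,0,0,0,0,0,0,0,0,15,0,0,0,0,0,0,30,0,0,0,0,0,0,40,0,0,0,0,0,0,40,0,0,-20,0,0,0,40,0,0,-40,0,0,0,40,0,0,-40,0,0,0]}}

```text
t: 32.35
tool_pos: [0.5866, 0.1916, 0.3512]
orientation: [-0.409, -3.112, 0.002]
force: [1.5, 0.6, 1.5]
opening: 0.0395
gripper_force: 0.0
```

{"api": "drive_tool", "payload": {"moves": [40,40,0,-20,0,0,0,40,40,0,-10,0,0,0,40,50,0,0,0,0,0,40,50,0,0,0,0,0,40,0,0,0,0,0,0,40,0,0,0,0,0,0]}}

```text
t: 32.95
tool_pos: [0.4125, 0.2386, 0.3817]
orientation: [0.407, 3.114, 0.001]
force: [0.3, -0.3, -0.1]
opening: 0.0402
gripper_force: 0.0
```

Run:
```python
from m import *
from h import *
show()
c=robot.read_camera("scene")
m,ce,s=big(mask(c,red,(285,140,345,205)));print("handle",ce,w2m(onz(c,(ce[0],s[1]+1.5),.1))*1e3,"(orig read 19.5, 2.0 at travel 0)")
cv2.imwrite("pics/g.png",cv2.resize(c["color"][130:250,220:380,::-1],None,fx=5,fy=5,interpolation=cv2.INTER_CUBIC))
```

```text
t 32.95 grasp w [0.4127 0.2387 0.2144] mag [117.3 181.3] z 214.4 F mag [-0.2 -0.3 -0.1] op 40.2 gf 0.0
yaw tooly 75.11 tilt 0.07 tool x,y in mag deg ok
handle [322.26388889 171.48611111] [119.55696134   1.71837244] (orig read 19.5, 2.0 at travel 0)
```

View pics/g.png

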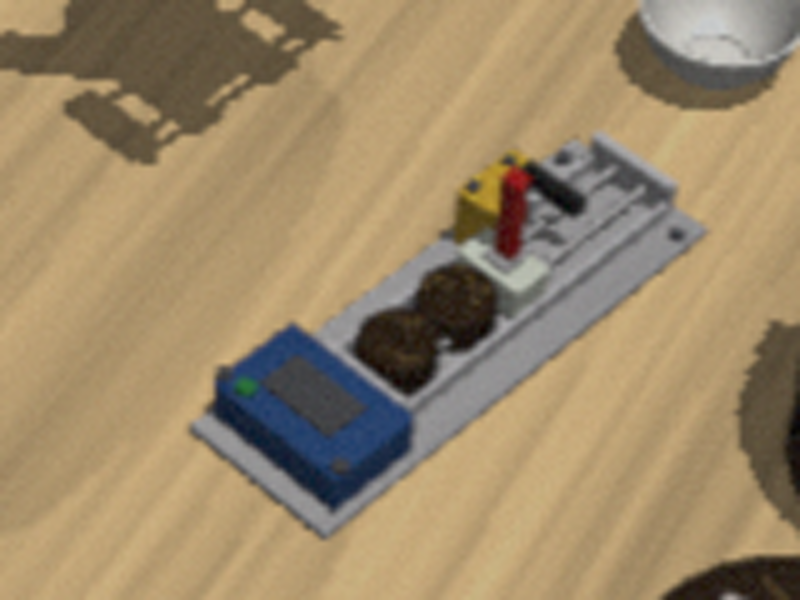

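The picture shows both cakes in a closed row at (397,348) and (456,305) with the follower against them. The handle is centred at about 100 mm of travel and the gripper is clear.

```bash
python3 -c "
from plant import robot
print(robot.close_job())"
```

```text
the job is handed in; nothing more can be done
None
```

The job is handed in, though no verdict came back: both dark cakes lie flat in a closed row against the end stop, held by the follower at about 100 mm, with the handle centred out of the catch and released.

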